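Set out the tasting board

ROBOT

A 6-joint arm with a two-finger parallel gripper is mounted at the origin on the work surface. World frame = base frame: x ahead of the robot, y to its left, z up, the work surface at z = 0. Lengths are in m, angles in rad, forces in N, time in s.
With the tool pointing down it reaches from about 0.3 to 0.825 m from the base axis. Payload 5.4 kg.
Tool frame: the origin (TCP) lies at the very end of the fingers, on their centre line; the grasp point (between the pads) lies 19 mm behind it; z points along the fingers, x is the direction in which the jaws open and shut, and the axes are right-handed (so a half turn about z gives the same grasp; the last joint's range is limited). The gripper opens to 92 mm and grips with 3 to 60 N. Pads are 20 mm wide; open, the fingers measure 128 mm over their backs; the gripper's body (75 mm by 189 mm) begins 69 mm behind the grasp point.
Start: joints at [-1.543, 0.158, 1.597, -0, 1.386, -0.21], TCP at [0.135, -0.559, 0.177] pointing down, gripper open.
Joint ranges: [-2.91, 2.91], [-0.94, 2.29], [0.18, 2.7], [-1.29, 4.43], [0.17, 2.64], [-3, 3]. Speed limits (rad/s): [2.57, 2.57, 3.14, 3.14, 3.14, 3.14].

INTERFACE

Orientations are given as a rotation vector (axis times angle).
In Python, from workcell import bot gives the robot as it stands. Calls block until the motion is done:
- bot.goto(position, orientation): joint-space move of the TCP to a pose.
- bot.line_to(position, rot=None, max_speed=0.15): straight line of the TCP; rot=None keeps the orientation; max_speed is the mean speed in m/s.
- bot.set_joints(angles): joint-space move.
- bot.set_gripper(opening, newtons=None): opening from 0.0 (shut) to 1.0 (fully open); newtons is the grip in N (None keeps the last); returns when the fingers have stopped.
- bot.hold(seconds).
- bot.inverse_kinematics(position, orientation): joint angles nearest the present ones, or None.
- bot.read_camera(name): name is "side" or "top"; returns a dict with "pixels" (400x640x3 uint8, blue, green, red), "fx", "fy", "cx", "cy" (pixels), "k1" (the pictures are not rectified: a ray, as slopes to the right and down, at radius r is drawn at 1 + k1 r^2 times it, then the intrinsics apply), "R" (3x3) and "t" (3): a world point X has camera coordinates R X + t. Camera axes: x right, y down, z forward; pixel columns grow to the right and rows downward; lengths in m; the calibration is good to about 2 mm. A picture is of the moment at which its call begins. There is no depth.
A pose or a line that the arm cannot do raises bot.MotionError and nothing moves.
- bot.job_done(): hands the job in, once; it reports no verdict.
Readings, each from a call of its own:
- bot.current_clock(): time.
- bot.current_joints(): joint angles.
- bot.current_joint_vel(): joint speeds.
- bot.current_effort(): joint torques, N m.
- bot.current_ee_pos(): TCP position.
- bot.current_tool_rot(): TCP orientation.
- bot.current_contact_force(): force on the tool from outside, world axes, zero at the start.
- bot.current_ft_torque(): the same for the moment, N m.
- bot.current_opening(): opening from 0.0 (shut) to 1.0 (fully open).
Only numpy, scipy, OpenCV 4.12 (cv2) and the standard library are available. Lean on these libraries where they do the work, as an engineer would, in place of code of your own. Each camera call takes 0.05 s, during which the arm holds its last target.

TASK

Set out the tasting board: stand the dark wooden box on the middle cork disc, square with the board; the green lidded cup on the disc between the box and the steel bowl; the amber jar with the yellow lid on the disc between the box and the blue bowl; and the turquoise tin on top of the box. Everything stands upright and well centred in its place, nothing is tipped over on the way, and the red-lidded jar, the carton and the white cup stay where they are.

Things in the scene. Friction and masses are not known exactly. Their poses are not given: they have to be found in the camera images.
- board: pale wooden tasting board lying fixed on the table, 130 x 430 mm, 14 mm thick. Origin: centre of its underside; its y axis runs along its length, x across it. Its top carries three round cork discs (66 mm across, flush with the top) on its long centre line: one at the middle (y = 0) and one 85 mm to each side (y = +85 and -85 mm). The two small bowls are fixed on the ends of the same line.
- steel_bowl: small shiny steel bowl, 68 mm across, 36 mm high, fixed on one end of the board, centred 170 mm from the board's middle (either end). Origin: centre of its underside, on the board's top.
- blue_bowl: small blue ceramic bowl, 68 mm across, 36 mm high, fixed on the other end of the board, centred 170 mm from its middle. Origin: centre of its underside, on the board's top.
- box: square dark wooden lidded box with a thin black line round it, 56 x 56 mm, 45 mm high, flat top; sides along its x and y axes; solid, lid fixed; about 0.12 kg. Origin: centre of its underside, z up.
- cup: green cup with a fixed green lid: 50 mm across at the foot, 56 mm at 60 mm height, lid rim 58 mm across from 60 to 66 mm, small knob on top to 75 mm; about 0.22 kg. Origin: centre of its underside, z up.
- jar: amber-orange jar with a YELLOW lid and a blank paper band: 52 mm across up to 50 mm height, lid 46 mm across, 72 mm high in all; about 0.18 kg. Origin: centre of its underside, z up.
- tin: small round turquoise tin with a dark seam, 42 mm across, 36 mm high, flat top and bottom; about 0.07 kg. Origin: centre of its underside, z up.
- red_jar: bystander, to be left alone: dark brown-red jar with a RED lid, 52 mm across, 72 mm high, loose. Origin: centre of its underside, z up.
- carton: bystander, to be left alone: brown cardboard carton, 45 (x) x 60 (y) x 60 mm high, loose. Origin: centre of its underside, z up.
- white_cup: bystander, to be left alone: open white ceramic cup without handle, 56 mm across, 50 mm high, loose. Origin: centre of its underside, z up.
Things that resemble listed ones, but are neither listed nor needed, are in the scene too. There is more than one size of the tin; the job needs the largest.

How it is judged:
By the outcome, as a careful person would: the job done as asked, in the order asked, and still so for the second after the job is handed in, with the robot touching nothing.
It also fails if it takes over 112 s, if anything falls off the work surface, if the arm or the gripper's body presses on something with over 40 N, if the wrist force passes 120 N, or if a joint passes its speed limit or range.

## Working session

There is one attempt and no reset: what is moved stays moved. The work goes in short steps, each a Python script; the robot and the scene stay as the last script left them, time stands still between calls to the robot, and variables do not carry over. Pictures are saved under pics/ and viewed, and the job is handed in when it is done.

```bash
ls; mkdir -p pics; python3 - <<'E'
from workcell import bot
import cv2,numpy as np
for n in("top","side"):
    c=bot.read_camera(n); cv2.imwrite(f"pics/{n}0.png",c["pixels"])
    print(n,c["fx"],c["fy"],c["cx"],c["cy"],c["k1"],np.round(c["R"],3).tolist(),np.round(c["t"],3), -np.array(c["R"]).T@c["t"])
print(bot.current_clock(),bot.current_tool_rot(),bot.current_ee_pos())
E
```

```text
pics
top 408.09610744377363 408.09610744377363 320.22045735009976 207.42616744543992 -0.0639750231906832 [[0.012, -1.0, 0.023], [-0.991, -0.015, -0.137], [0.137, -0.021, -0.99]] [0.022 0.548 1.098] [0.39265734 0.0536859  1.1614194 ]
side 402.74140900793446 402.74140900793446 321.133373158816 204.27915337431634 -0.022515025444775166 [[-0.995, -0.095, -0.002], [-0.063, 0.666, -0.743], [0.072, -0.74, -0.669]] [0.562 0.038 0.962] [0.49231902 0.73969641 0.67314605]
0.1 [-2.46826219e+00  1.94145575e+00  1.64849035e-03] [ 0.13541702 -0.55820045  0.17653532]
```

View pics/top0.png

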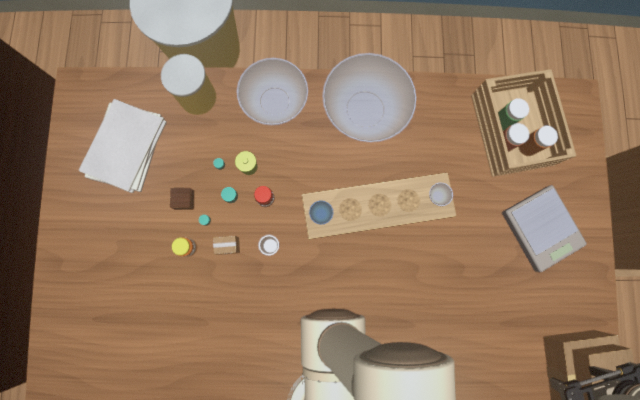

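View pics/side0.png

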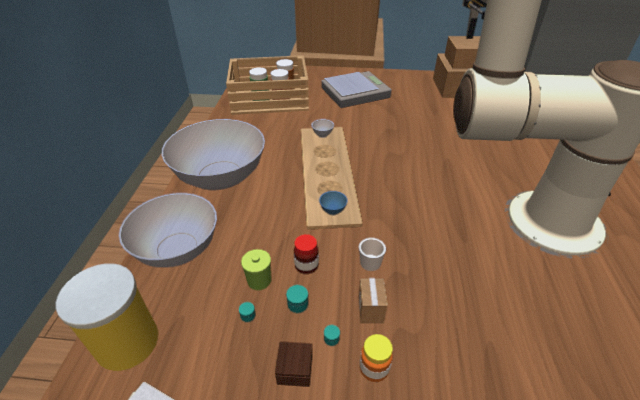

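```bash
python3 - <<'E'
import cv2,numpy as np
t=cv2.imread("pics/top0.png"); s=cv2.imread("pics/side0.png")
cv2.imwrite("pics/topA.png",cv2.resize(t[145:265,160:290],None,fx=5,fy=5,interpolation=cv2.INTER_CUBIC)[:600])
cv2.imwrite("pics/topB.png",cv2.resize(t[165:245,295:465],None,fx=4.6,fy=4.6,interpolation=cv2.INTER_CUBIC))
cv2.imwrite("pics/sideA.png",cv2.resize(s[220:390,230:400],None,fx=3.5,fy=3.5,interpolation=cv2.INTER_CUBIC))
E
```

```text
(no output)
```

View pics/topA.png

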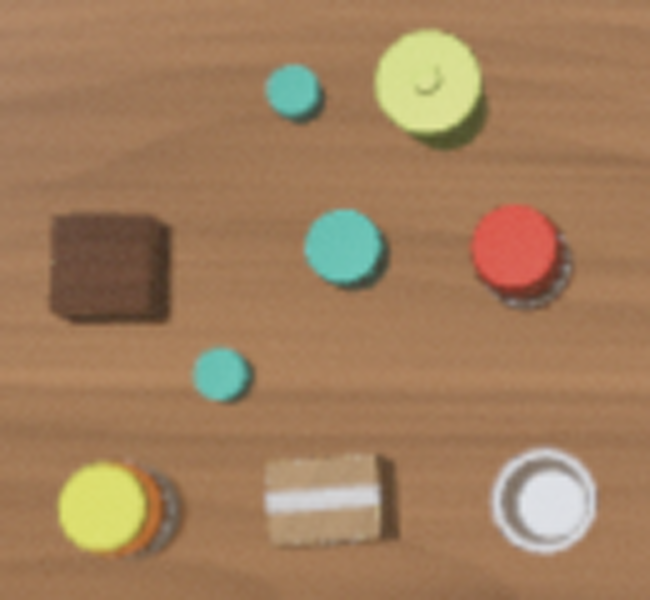

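View pics/topB.png

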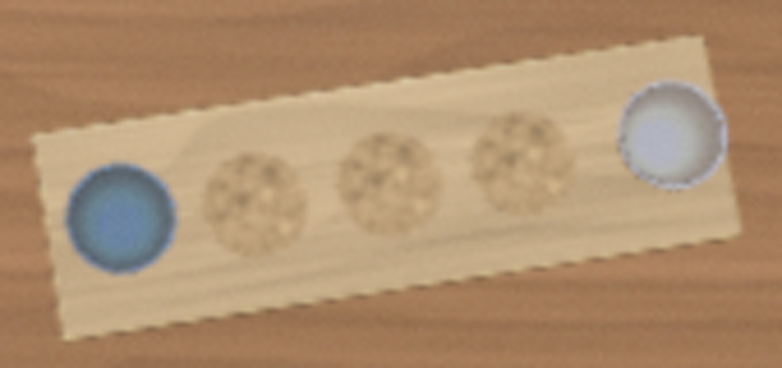

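View pics/sideA.png

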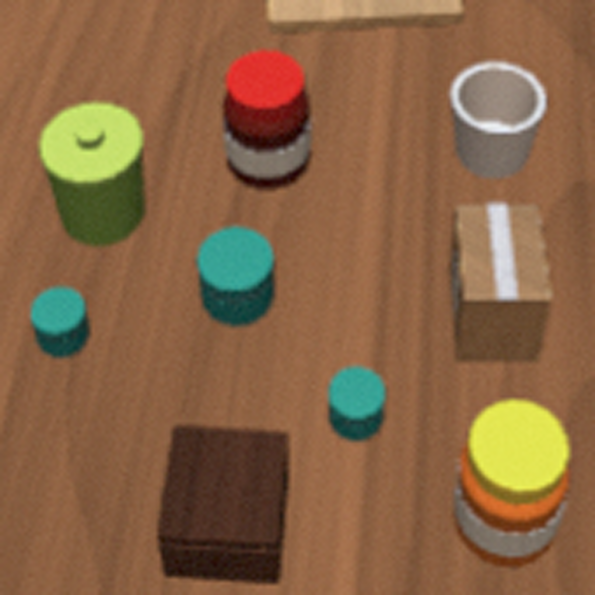

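```bash
cat > h.py <<'E'
from workcell import bot
import cv2,numpy as np
def K(c): return np.array([[c["fx"],0,c["cx"]],[0,c["fy"],c["cy"]],[0,0,1.]]),np.array([c["k1"],0,0,0,0.])
def ray(c,px,z):
    k,d=K(c); p=cv2.undistortPoints(np.array(px,float).reshape(-1,1,2),k,d).reshape(-1,2)
    R=np.array(c["R"]);t=np.array(c["t"]); o=-R.T@t
    dd=np.c_[p,np.ones(len(p))]@R
    return o+dd*((z-o[2])/dd[:,2])[:,None]
def proj(c,X):
    k,d=K(c); return cv2.projectPoints(np.array(X,float).reshape(-1,1,3),cv2.Rodrigues(np.array(c["R"]))[0],np.array(c["t"]),k,d)[0].reshape(-1,2)
def comps(img,lo,hi,amin=25):
    hsv=cv2.cvtColor(img,cv2.COLOR_BGR2HSV); m=cv2.inRange(hsv,np.array(lo),np.array(hi))
    n,l,s,ce=cv2.connectedComponentsWithStats(m)
    return [(ce[i],s[i],(l==i).astype(np.uint8)) for i in range(1,n) if s[i,4]>=amin]
E
python3 - <<'E'
from h import *
C={n:bot.read_camera(n) for n in("top","side")}
cv2.imwrite("pics/none.png",C["top"]["pixels"])
H={n:cv2.cvtColor(C[n]["pixels"],cv2.COLOR_BGR2HSV) for n in C}
for n,pts in dict(top=[(245,158),(246,173),(181,246),(189,249),(229,195),(178,197),(192,200),(200,200),(335,195),(370,200),(321,212),(441,192)],side=[(257,258),(257,275),(377,348),(378,360),(297,294),(297,306),(295,355),(294,380)]).items():
    for p in pts: print(n,p,H[n][p[1],p[0]])
R=dict(cup=([28,60,140],[45,255,255],.066),jar=([22,140,170],[32,255,255],.072),tin=([75,90,120],[95,255,255],.036),red=([0,170,150],[6,255,255],.072))
for k,(lo,hi,z) in R.items():
  for n in C:
    for ce,s,m in comps(C[n]["pixels"],lo,hi):
        x=ray(C[n],ce,z)[0]
        if .1<x[1]<.65 and x[0]>.2: print(k,n,ce.round(1),s,x.round(4))
E
```

```text
top (245, 158) [ 34  94 222]
top (246, 173) [ 30 117  85]
top (181, 246) [ 31 128 222]
top (189, 249) [ 15 174 161]
top (229, 195) [ 85 114 195]
top (178, 197) [ 11 111 108]
top (192, 200) [ 12 113  72]
top (200, 200) [ 14 115 164]
top (335, 195) [ 18  76 205]
top (370, 200) [ 17  90 181]
top (321, 212) [107  87 162]
top (441, 192) [115   8 185]
side (257, 258) [ 37 134 225]
side (257, 275) [ 38 163  80]
side (377, 348) [ 31 164 230]
side (378, 360) [ 27 178 169]
side (297, 294) [ 86 164 163]
side (297, 306) [ 86 133  67]
side (295, 355) [  7 131  82]
side (294, 380) [ 10 143  48]
cup top [245.1 161. ] [235 151  21  21 339] [0.6697 0.2388 0.066 ]
cup top [179.9 246.1] [172 238  17  17 222] [0.4338 0.405  0.066 ]
cup side [255.5 260.2] [241 249  30  23 526] [0.6698 0.2431 0.066 ]
cup side [377.7 346.9] [364 334  28  26 560] [0.4334 0.4037 0.066 ]
jar side [377.8 346.7] [364 334  29  27 594] [0.4338 0.4067 0.072 ]
tin top [218.3 162.9] [214 159  10   9  72] [0.6708 0.3194 0.036 ]
tin top [228.4 193.8] [222 187  14  15 163] [0.5826 0.2868 0.036 ]
tin top [204.1 219.5] [200 215  10  10  75] [0.5095 0.3513 0.036 ]
tin side [296.7 293.6] [286 285  22  18 303] [0.5828 0.2919 0.036 ]
tin side [246.  308.2] [239 302  15  13 155] [0.6714 0.3329 0.036 ]
tin side [331.5 331.7] [324 325  16  15 181] [0.511  0.3658 0.036 ]
red side [305.3 242.2] [294 234  23  17 304] [0.5779 0.192  0.072 ]
```

```bash
python3 - <<'E'
from h import *
C={n:bot.read_camera(n) for n in("top","side")}
t=C["top"]
for ce,s,m in comps(t["pixels"],[22,60,170],[33,255,255]):
    x=ray(t,ce,.072)[0]
    if x[1]>.1: print("jar/cup",ce,x.round(4))
def box(n,c,lo,hi,z,roi,close):
    hsv=cv2.cvtColor(c["pixels"],cv2.COLOR_BGR2HSV); m=cv2.inRange(hsv,np.array(lo),np.array(hi))
    mm=np.zeros_like(m); x0,y0,x1,y1=roi; mm[y0:y1,x0:x1]=m[y0:y1,x0:x1]
    mm=cv2.morphologyEx(mm,cv2.MORPH_CLOSE,np.ones((close,close)))
    if n.startswith("board"): mm=cv2.morphologyEx(mm,cv2.MORPH_OPEN,np.ones((5,5)))
    ct=max(cv2.findContours(mm,cv2.RETR_EXTERNAL,cv2.CHAIN_APPROX_NONE)[0],key=cv2.contourArea)[:,0,:]
    w=ray(c,ct,z)[:,:2]
    r=cv2.minAreaRect((w*1000).astype(np.float32)); print(n,r)
    v=c["pixels"].copy(); cv2.drawContours(v,[ct.reshape(-1,1,2)],-1,(0,0,255),1)
    cv2.imwrite(f"pics/{n}.png",cv2.resize(v[y0:y1,x0:x1],None,fx=4,fy=4,interpolation=cv2.INTER_NEAREST))
box("boardtop",t,[14,50,165],[24,105,255],.014,(295,165,465,245),15)
box("boardside",C["side"],[10,50,150],[26,135,255],.014,(285,110,370,230),15)
box("boxtop",t,[0,60,88],[20,200,130],.045,(160,180,205,215),3)
box("boxside",C["side"],[0,60,62],[20,200,110],.045,(265,330,325,390),3)
E
python3 -c "
import cv2,numpy as np
a=[cv2.imread('pics/'+n+'.png') for n in('boardtop','boardside','boxtop','boxside')]
W=np.zeros((1060,1080,3),np.uint8)
W[:a[0].shape[0],:a[0].shape[1]]=a[0];W[:a[1].shape[0],700:700+a[1].shape[1]]=a[1]
W[400:400+a[2].shape[0],:a[2].shape[1]]=a[2];W[400:400+a[3].shape[0],300:300+a[3].shape[1]]=a[3]
cv2.imwrite('pics/comb.png',cv2.resize(W[:600],(800,444)))"
```

```text
jar/cup [244.98170732 160.7804878 ] [0.6689 0.2381 0.072 ]
jar/cup [179.85772358 245.90243902] [0.4342 0.4031 0.072 ]
boardtop ((562.482666015625, -138.07723999023438), (131.6477813720703, 431.04425048828125), 9.448077201843262)
boardside ((561.7020263671875, -179.7684326171875), (229.87948608398438, 553.694580078125), 10.623708724975586)
boxtop ((566.1869506835938, 414.2703552246094), (58.9256706237793, 67.53986358642578), 0.811950147151947)
boxside ((567.7657470703125, 432.73785400390625), (58.9996223449707, 74.34260559082031), 1.6843245029449463)
```

View pics/comb.png

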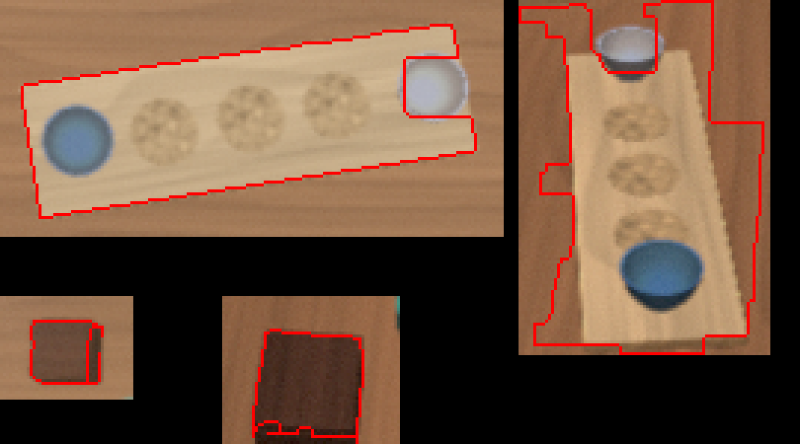

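```bash
python3 - <<'E'
from h import *
C={n:bot.read_camera(n) for n in("top","side")}
s=C["side"]["pixels"];t=C["top"]["pixels"]
f=lambda i:cv2.convertScaleAbs(i,alpha=1.8)
a=cv2.resize(f(t[182:214,164:204]),(400,320),interpolation=cv2.INTER_CUBIC)
b=cv2.resize(f(s[336:392,268:322]),(540,560),interpolation=cv2.INTER_CUBIC)
W=np.zeros((560,940,3),np.uint8);W[:320,:400]=a;W[:,400:]=b
cv2.imwrite("pics/bx.png",cv2.resize(W,None,fx=.85,fy=.85))
for p in [(327.3,169)]: print(ray(C["side"],p,.014))
# sub-mm test of disc: mean dark texture skip. Bowl blue in both views
for n in C:
  for ce,st,m in comps(C[n]["pixels"],[95,60,40],[120,255,255],60):
    x=ray(C[n],ce,.05)[0]
    if .4<x[0]<.7 and -.4<x[1]<.15: print(n,"blue",ce,st,x)
E
```

```text
[[ 0.56017954 -0.13291413  0.014     ]]
top blue [320.6407767  212.90291262] [313 205  16  17 206] [0.53113497 0.02887713 0.05      ]
side blue [332.79059829 201.50641026] [320 191  27  23 468] [0.53320255 0.03856611 0.05      ]
```

View pics/bx.png

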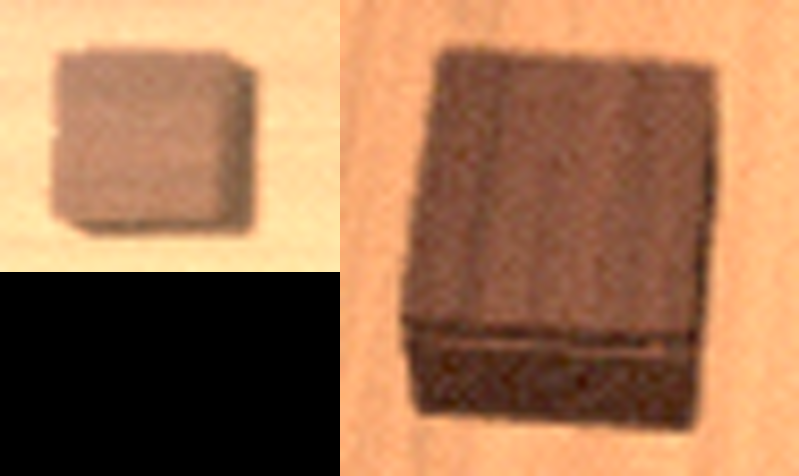

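```bash
python3 - <<'E'
from h import *
C={n:bot.read_camera(n) for n in("top","side")}
for n,p,o in(("top",[(57,52),(224,54),(218,220),(55,216)],(164,182)),("side",[(102,48),(376,67),(360,330),(63,318)],(268,336))):
    q=np.array(p)/8.5+np.array(o)-.5
    x=ray(C[n],q,.045)[:,:2]; print(n,x.round(4).tolist(),x.mean(0))
    e=np.roll(x,-1,0)-x; print(np.hypot(*e.T).round(4),(np.degrees(np.arctan2(e[:,1],e[:,0]))%90).round(1))
for n,p in(("cup",[.669,.240,0]),):
  pass
print(bot.inverse_kinematics([.434,.404,.04],[np.pi,0,0]),bot.inverse_kinematics([.566,.418,.15],[np.pi,0,0]))
E
```

```text
top [[0.5963, 0.4482], [0.5964, 0.3931], [0.5416, 0.392], [0.5421, 0.4454]] [0.5690754 0.4196951]
[0.0551 0.0548 0.0535 0.0542] [ 0.1  1.2 89.5  2.9]
side [[0.5971, 0.3972], [0.5422, 0.3961], [0.5392, 0.4495], [0.595, 0.4525]] [0.56837231 0.42382219]
[0.0549 0.0535 0.0559 0.0554] [1.2 3.2 3.1 2.2]
[ 5.45995433e-01  3.43723609e-01  1.66171430e+00 -4.44089210e-16
  1.13615475e+00  5.45995433e-01] [ 4.64870350e-01  5.07534494e-01  1.21532937e+00 -4.44089210e-16
  1.41872879e+00  4.64870350e-01]
```

```bash
cat >> h.py <<'E'
from scipy.spatial.transform import Rotation as Ro
def down(deg): return (Ro.from_euler('z',deg,degrees=True)*Ro.from_euler('x',180,degrees=True)).as_rotvec()
def st(s): print(s,"t",round(bot.current_clock(),2),"p",np.round(bot.current_ee_pos(),4),"open",round(bot.current_opening()*92,1),"F",np.round(bot.current_contact_force(),1))
def snap(nm):
    out={}
    for n in("top","side"):
        c=bot.read_camera(n); out[n]=c; cv2.imwrite(f"pics/{nm}_{n}.png",c["pixels"])
    return out
E
python3 - <<'E'
from h import *
x,y=.5688,.4218
bot.goto([x,y,.16],down(-88.3)); st("above")
bot.line_to([x,y,.010],max_speed=.12); st("down")
bot.set_gripper(0,20); st("grip")
bot.line_to([x,y,.14]); st("up"); snap("boxlift")
E
```

```text
above t 4.22 p [0.5693 0.4211 0.1601] open 91.6 F [0.3 0.7 0.2]
down t 5.62 p [0.5697 0.4223 0.0113] open 92.0 F [ 0.7  0.5 -0.1]
grip t 6.97 p [0.5688 0.4218 0.01  ] open 0.4 F [-1.1 -0.1  0.5]
up t 7.99 p [0.568  0.4214 0.1385] open 0.5 F [ 0.5  0.3 -0.1]
```

View pics/boxlift_side.png

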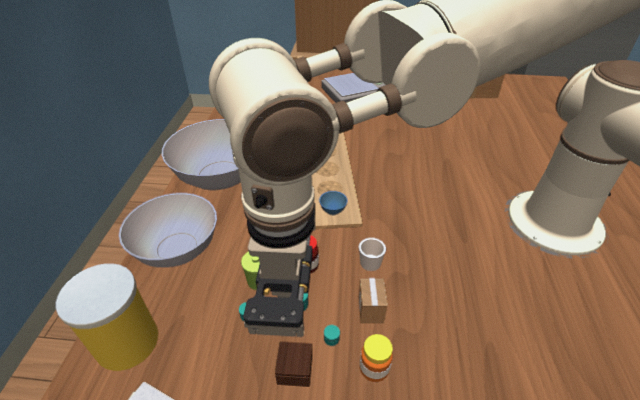

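View pics/boxlift_top.png

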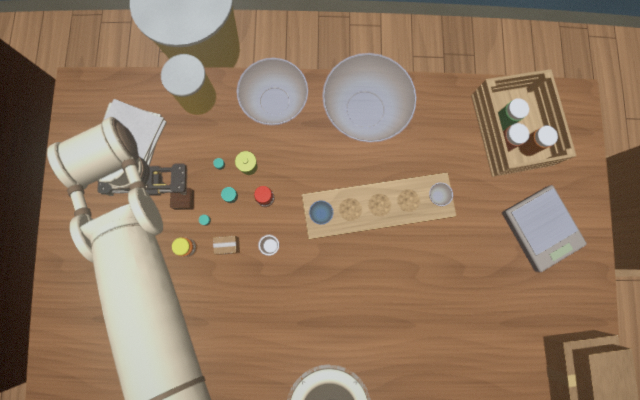

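```bash
python3 - <<'E'
from h import *
C=snap("x1")
for X in ([.568,.4214,.1385],[.568,.4214,.1575],[.568,.4214,.2265],[.5688,.4218,.01]):
    print(X,proj(C["top"],X),proj(C["side"],X))
print(bot.current_joints().round(3) if hasattr(bot.current_joints(),'round') else bot.current_joints())
s=C["side"]["pixels"][220:400,200:400];t=C["top"]["pixels"][110:260,60:260]
for n,X in(("top",0),("side",0)): 
    q=proj(C[n],[.568,.4214,.1385])[0]; cv2.circle(C[n]["pixels"],tuple(int(v) for v in q.round()),2,(0,0,255),-1)
cv2.imwrite("pics/x1c.png",np.hstack([cv2.resize(s,(444,400),interpolation=2),cv2.resize(t,(356,400),interpolation=2)]))
E
```

```text
[0.568, 0.4214, 0.1385] [[167.51110565 191.9124699 ]] [[291.52255333 325.52513702]]
[0.568, 0.4214, 0.1575] [[164.89393072 190.59089833]] [[290.85141543 318.49584295]]
[0.568, 0.4214, 0.2265] [[154.539808   185.35805603]] [[288.14988675 290.13918517]]
[0.5688, 0.4218, 0.01] [[182.91032429 199.46243618]] [[294.9105325  366.28605975]]
[ 0.468  0.527  1.211 -0.     1.406  2.009]
```

View pics/x1c.png

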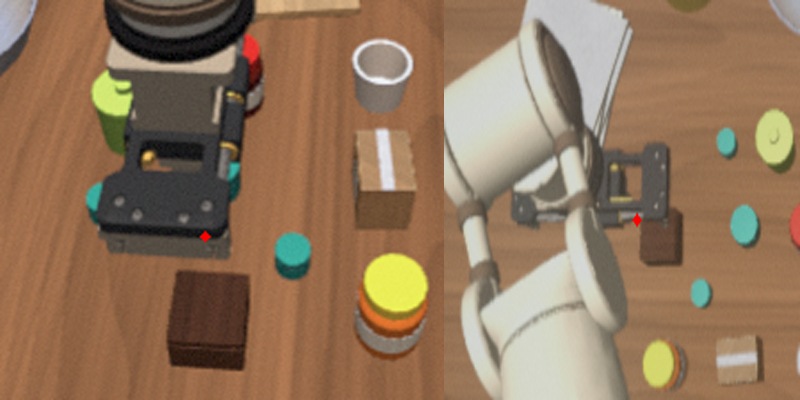

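```bash
python3 - <<'E'
from h import *
bot.set_gripper(1.0); st("open")
bot.goto([.5688,.4218,.14],down(1.7)); st("rot")
C=snap("x2")
s=C["side"]["pixels"]
for X in ([.5688,.4218,.14],[.6148,.4218,.14],[.5228,.4218,.14]):
    q=proj(C["side"],X)[0]; cv2.circle(s,tuple(int(v) for v in q.round()),1,(0,0,255),-1)
s=s[180:400,200:400];t=C["top"]["pixels"][110:260,60:260]
cv2.imwrite("pics/x2c.png",np.hstack([cv2.resize(s,(444,488),interpolation=2),cv2.resize(t,(356,488),interpolation=2)]))
E
```

```text
open t 9.57 p [0.5688 0.4218 0.14  ] open 92.0 F [-0.6 -1.2  0.3]
rot t 10.97 p [0.5688 0.4218 0.14  ] open 92.0 F [ 0.3  0.1 -1. ]
```

View pics/x2c.png

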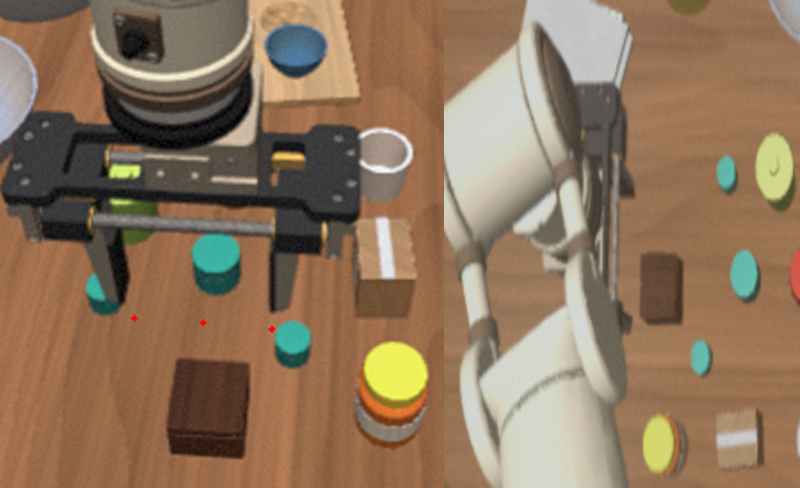

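```bash
python3 - <<'E'
from h import *
bot.line_to([.5688,.4218,.05]); st("d")
C=snap("x3")
s=C["side"]["pixels"]
for X in ([.5688,.4218,.05],[.6148,.4218,.05],[.5228,.4218,.05]):
    q=proj(C["side"],X)[0]; print(q);cv2.circle(s,tuple(int(v) for v in q.round()),1,(0,0,255),-1)
s=s[220:400,200:400]
cv2.imwrite("pics/x3c.png",cv2.resize(s,(640,576),interpolation=2))
E
```

```text
d t 11.82 p [0.5696 0.4222 0.0512] open 91.8 F [-0.6  0.2  0.2]
[293.78883574 354.81514632]
[266.12416553 352.28256494]
[321.74532205 357.34079659]
```

View pics/x3c.png

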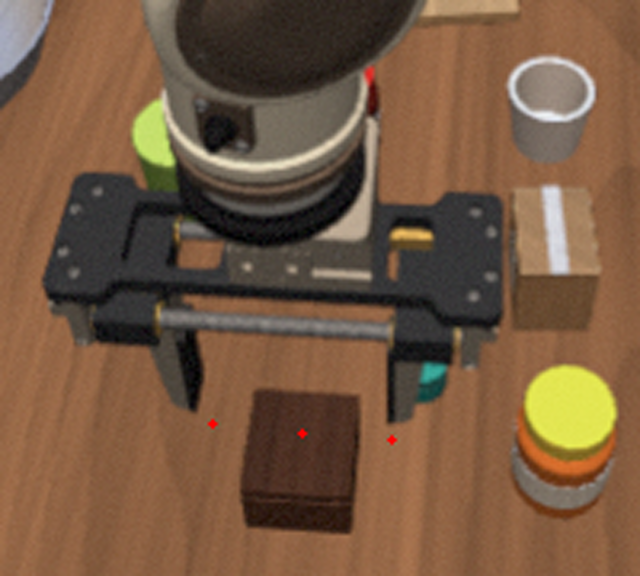

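```bash
python3 - <<'E'
from h import *
bot.line_to([.5688,.4218,.010]); st("d"); bot.hold(.3); st("h"); print(bot.current_joints())
C=snap("x4")
s=C["side"]["pixels"]
for X in ([.5688,.4218,.01],[.6148,.4218,.01],[.5228,.4218,.01]):
    q=proj(C["side"],X)[0]; print(q);cv2.circle(s,tuple(int(v) for v in q.round()),1,(0,0,255),-1)
s=s[220:400,200:400]
cv2.imwrite("pics/x4c.png",cv2.resize(s,(640,576),interpolation=2))
E
```

```text
d t 12.33 p [0.5685 0.4217 0.0098] open 91.9 F [0.2 0.6 1.1]
h t 12.63 p [0.5695 0.4222 0.0112] open 92.5 F [-0.5  0.2  0.4]
[ 4.67977227e-01  6.47952354e-01  1.29891432e+00 -5.28473343e-05
  1.19283968e+00  4.38263774e-01]
[294.9105325  366.28605975]
[268.32879216 363.79886958]
[321.76043156 368.76492294]
```

View pics/x4c.png

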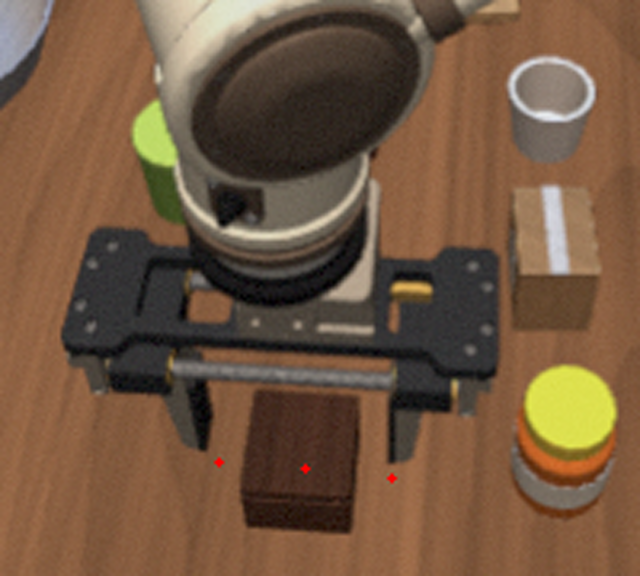

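```bash
python3 - <<'E'
from h import *
c=bot.read_camera("side")
print(ray(c,[(264,361),(325,364.5)],.01))
for o in (.75,.65,.6,.5):
    bot.set_gripper(o,10); st(o)
    if abs(bot.current_opening()-o)>.03: break
C=snap("x5")
cv2.imwrite("pics/x5c.png",cv2.resize(C["side"]["pixels"][220:400,200:400],(640,576),interpolation=2))
E
```

```text
[[0.6231903  0.41755654 0.01      ]
 [0.51799283 0.41375955 0.01      ]]
0.75 t 13.3 p [0.5688 0.4218 0.01  ] open 69.3 F [-0.5  0.   0. ]
0.65 t 13.64 p [0.5688 0.4218 0.01  ] open 59.5 F [-0.1 -0.  -0.4]
0.6 t 13.93 p [0.5688 0.4218 0.01  ] open 55.5 F [-0.2  0.4 -0.8]
0.5 t 14.27 p [0.5688 0.4218 0.01  ] open 46.2 F [0.3 0.6 0.1]
```

View pics/x5c.png

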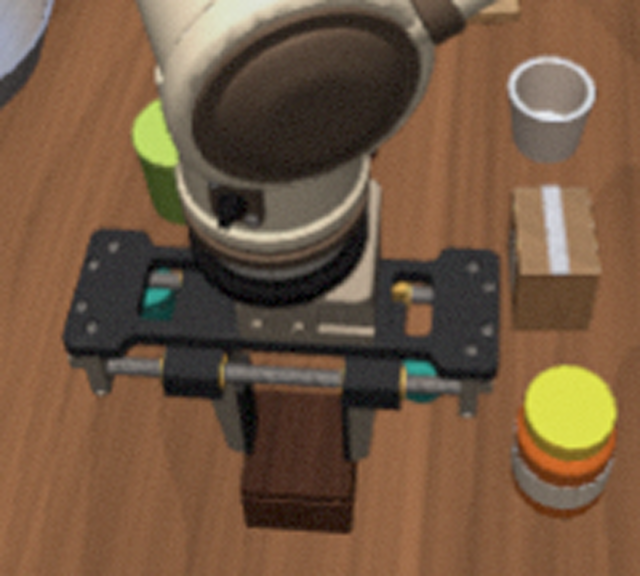

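```bash
python3 - <<'E'
from h import *
bot.set_gripper(.75); bot.line_to([.5688,.4218,.12]); st("up")
bot.goto([.42,.18,.10],down(0)); st("open area")
C=snap("x6")
for n in C:
    for X in ([0,0,0],[.42,.18,.10],[.4545,.18,.10],[.3855,.18,.10],[.42,.18,.188]):
        q=proj(C[n],X)[0]; print(n,X,q.round(1)); cv2.circle(C[n]["pixels"],tuple(int(v) for v in q.round()),2,(0,0,255),-1)
    cv2.imwrite(f"pics/x6m_{n}.png",C[n]["pixels"])
E
```

```text
up t 15.77 p [0.568  0.4214 0.1185] open 68.4 F [ 0.3 -0.4  0.3]
open area t 16.87 p [0.4209 0.1804 0.1004] open 69.4 F [0.1 0.2 0.8]
top [0, 0, 0] [328.4 408.1]
top [0.42, 0.18, 0.1] [262.1 252.3]
top [0.4545, 0.18, 0.1] [262.5 239. ]
top [0.3855, 0.18, 0.1] [261.7 265.8]
top [0.42, 0.18, 0.188] [257.7 251.3]
side [0, 0, 0] [554.4 220.2]
side [0.42, 0.18, 0.1] [385.3 233.6]
side [0.4545, 0.18, 0.1] [367.7 232.4]
side [0.3855, 0.18, 0.1] [403.  234.8]
side [0.42, 0.18, 0.188] [390.4 200. ]
```

View pics/x6m_side.png

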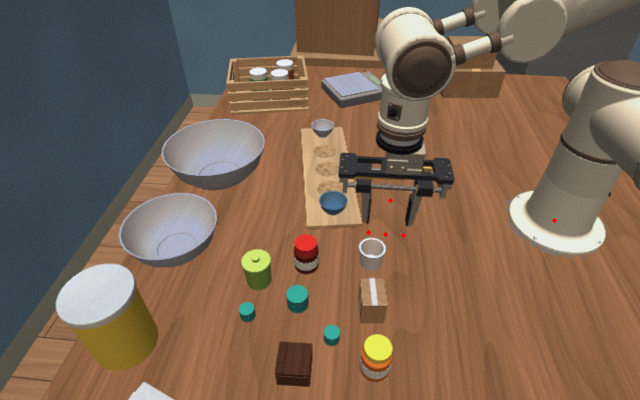

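View pics/x6m_top.png

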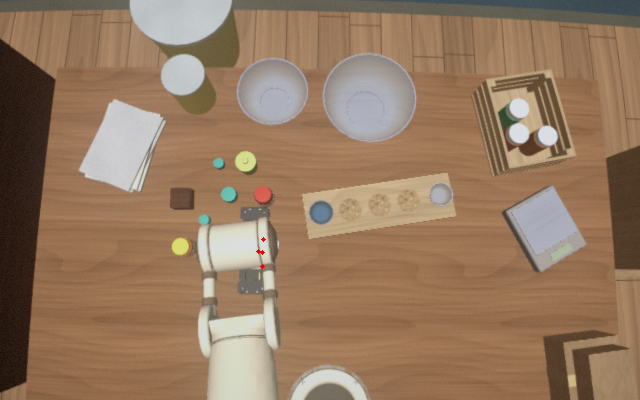

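```bash
python3 - <<'E'
from h import *
x,y=.33,.2
bot.goto([x,y,.10],down(0)); bot.line_to([x,y,.012],max_speed=.15); st("d")
f0=np.mean([bot.current_contact_force()[2] for _ in range(10)])
z=.012
while z>-.05:
    z-=.003
    try: bot.line_to([x,y,z],max_speed=.03)
    except bot.MotionError as e: print("ME",z,e); break
    f=np.mean([bot.current_contact_force()[2] for _ in range(4)])
    if abs(f-f0)>4: print("contact",z,f); break
st("end"); C=snap("x7")
print(proj(C["side"],[x,y,0]),proj(C["side"],[x,y,bot.current_ee_pos()[2]]))
bot.line_to([x,y,.05])
cv2.imwrite("pics/x7c.png",cv2.resize(C["side"]["pixels"][120:320,330:530],(600,600),interpolation=2))
E
```

```text
d t 18.16 p [0.3311 0.2001 0.0126] open 69.0 F [ 0.4  0.1 -0.6]
contact -0.039 29.791137274858
end t 22.41 p [ 0.3303  0.2001 -0.037 ] open 69.0 F [-11.4  -3.2  29.8]
[[423.83287333 276.66760778]] [[420.90443031 287.37032877]]
```

View pics/x7c.png

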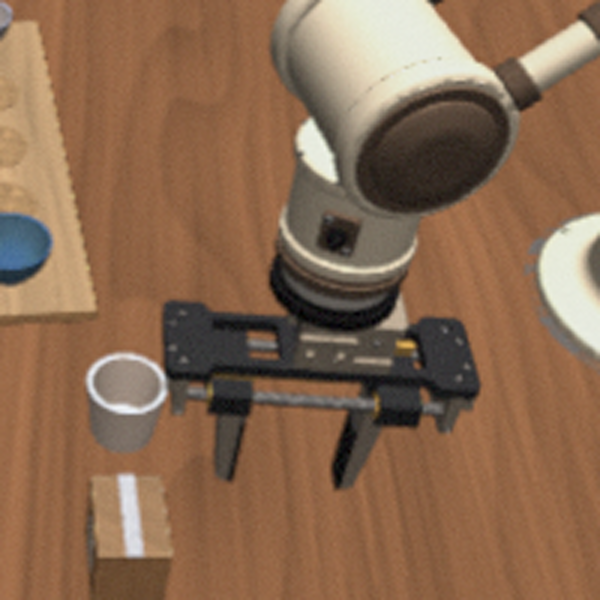

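```bash
python3 - <<'E'
from h import *
c=bot.read_camera("side")
for z in (.03,.04,.05,.06): print(z,proj(c,[.569,.432,z])[0],"x6",proj(c,[.42,.19,.09+z])[0])
st("now")
E
```

```text
0.03 [293.35601483 366.50109125] x6 [386.499335   230.08296918]
0.04 [293.05920828 363.63362747] x6 [387.06327711 226.39800949]
0.05 [292.75628383 360.70599352] x6 [387.6369254 222.6478289]
0.06 [292.44705262 357.71629861] x6 [388.22052539 218.83072671]
now t 23.3 p [0.329  0.1997 0.0488] open 69.2 F [-0.1  0.5 -0.9]
```

```bash
cat >> h.py <<'E'
DZ=-.037
def P(x,y,z): return [x,y,z+DZ]
E
python3 - <<'E'
from h import *
x,y=.5688,.4218
bot.set_gripper(1.0)
bot.goto(P(x,y,.10),down(-88.3))
bot.line_to(P(x,y,.010),max_speed=.15); st("down")
bot.set_gripper(0,20); st("grip")
bot.line_to(P(x,y,.13)); st("up"); snap("boxlift2")
E
```

```text
down t 26.13 p [ 0.5697  0.4222 -0.0258] open 92.0 F [0.2 0.  0.6]
grip t 26.77 p [ 0.5689  0.4218 -0.0268] open 55.7 F [ 0.1 -0.9  2. ]
up t 27.72 p [0.5679 0.4213 0.0914] open 56.1 F [ 0.2  0.3 -2.1]
```

View pics/boxlift2_side.png

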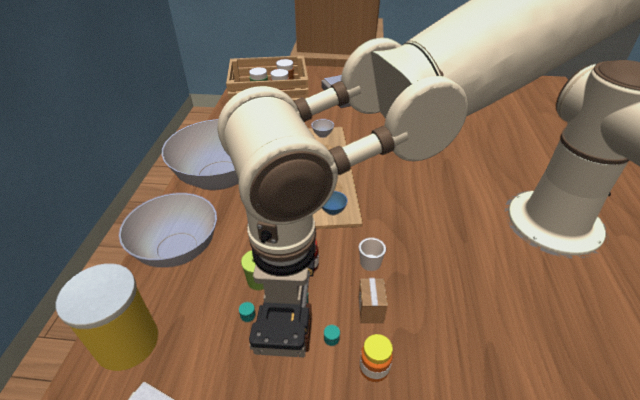

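```bash
python3 - <<'E'
from h import *
x,y=.5618,-.136
bot.line_to(P(.5688,.4218,.15))
bot.goto(P(x,y,.12),down(-80.55)); st("above")
bot.line_to(P(x,y,.026),max_speed=.12); bot.line_to(P(x,y,.0235),max_speed=.02);bot.hold(.2); st("down")
bot.set_gripper(.85); st("rel")
bot.line_to(P(x,y,.12),max_speed=.2)
bot.goto(P(.5,.12,.17),down(9.45)); st("clear")
C=snap("p1")
cv2.imwrite("pics/p1c.png",np.vstack([cv2.resize(C["top"]["pixels"][165:245,295:465],(680,320),interpolation=2),cv2.resize(C["side"]["pixels"][110:230,240:440],(680,280),interpolation=2)]))
E
```

```text
above t 30.11 p [ 0.5622 -0.1353  0.0831] open 55.9 F [-0.  -0.2 -0.3]
down t 31.52 p [ 0.5627 -0.1364 -0.0128] open 56.0 F [1.2 0.  2.5]
rel t 32.02 p [ 0.5616 -0.1359 -0.0137] open 78.2 F [-0.7  0.1  0.6]
clear t 33.7 p [0.4996 0.1194 0.1319] open 78.2 F [ 0.2 -0.3 -0.1]
```

View pics/p1c.png

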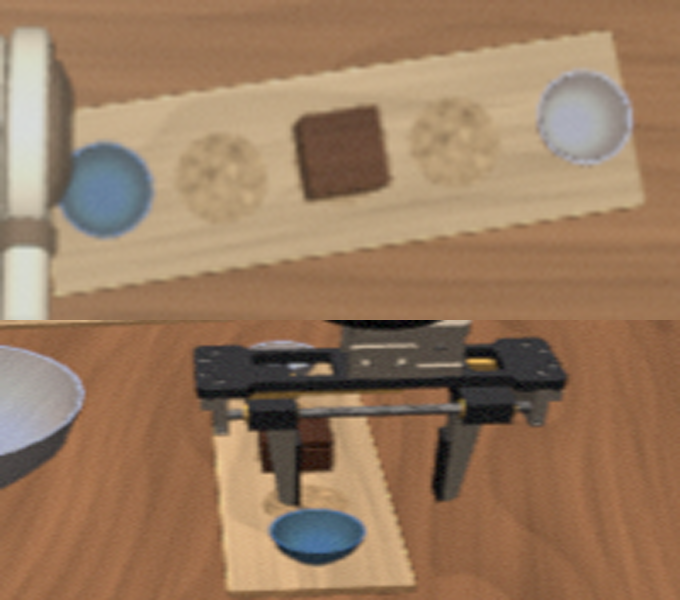

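```bash
python3 - <<'E'
from h import *
C=snap("p1b")
t=C["top"]
i=t["pixels"][180:222,360:402]
cv2.imwrite("pics/p1z.png",cv2.resize(cv2.convertScaleAbs(i,alpha=1.8),(588,588),interpolation=2))
b=(.5625,-.1381); r=np.radians(9.45)
u=np.array([-np.sin(r),np.cos(r)])
for s in (-.085,0,.085,.17,-.17): print(s,np.array(b)+s*u)
hsv=cv2.cvtColor(t["pixels"],cv2.COLOR_BGR2HSV)[180:222,360:402]
for lo in (80,88,94):
    m=((hsv[...,2]<140)&(hsv[...,2]>lo)).astype(np.uint8)
    m=cv2.morphologyEx(m,cv2.MORPH_OPEN,np.ones((3,3),np.uint8))
    ct=max(cv2.findContours(m,0,1)[0],key=cv2.contourArea)[:,0]+[360,180]
    print(lo,cv2.minAreaRect((ray(t,ct,.059)[:,:2]*1000).astype(np.float32)))
E
```

```text
-0.085 [ 0.57645588 -0.22194649]
0 [ 0.5625 -0.1381]
0.085 [ 0.54854412 -0.05425351]
0.17 [0.53458824 0.02959297]
-0.17 [ 0.59041176 -0.30579297]
80 ((559.9943237304688, -132.91500854492188), (59.08962631225586, 60.698585510253906), 9.130769729614258)
88 ((560.7839965820312, -135.3236083984375), (58.29479217529297, 55.691749572753906), 9.130769729614258)
94 ((561.0699462890625, -135.97946166992188), (57.25474166870117, 54.4554328918457), 7.80104923248291)
```

View pics/p1z.png

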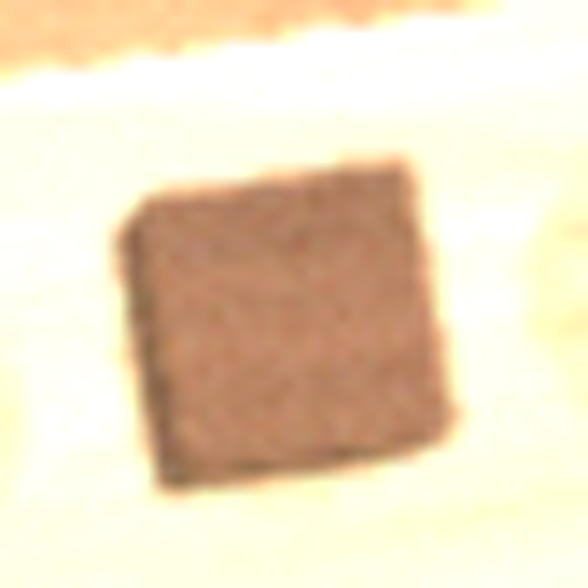

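```bash
python3 - <<'E'
from h import *
c=bot.read_camera("top"); print(ray(c,[(380.9,202.0)],.059))
x,y=.5618,-.136
bot.set_gripper(.85)
bot.goto(P(x,y,.13),down(-80.55)); bot.line_to(P(x,y,.0235),max_speed=.15)
bot.set_gripper(0,20); st("grip")
bot.line_to(P(x,y,.027),max_speed=.05)
x,y=.5632,-.1379
bot.line_to(P(x,y,.027),max_speed=.05)
bot.line_to(P(x,y,.0235),max_speed=.03); bot.hold(.2); st("down")
bot.set_gripper(.85); bot.line_to(P(x,y,.13),max_speed=.2)
bot.goto(P(.669,.24,.19),down(9.45)); st("clear")
C=snap("p2"); t=C["top"]
cv2.imwrite("pics/p2z.png",cv2.resize(cv2.convertScaleAbs(t["pixels"][180:222,360:402],alpha=1.8),(588,588),interpolation=2))
cv2.imwrite("pics/p2f.png",C["side"]["pixels"])
E
```

```text
[[ 0.56262757 -0.13606486  0.059     ]]
grip t 36.52 p [ 0.5624 -0.1363 -0.0128] open 55.9 F [-0.5  0.8  3.9]
down t 37.49 p [ 0.5638 -0.1382 -0.013 ] open 56.2 F [ 0.5 -0.4  4.9]
clear t 40.16 p [0.6689 0.2387 0.1523] open 78.3 F [-0.5  0.5 -0.3]
```

View pics/p2z.png

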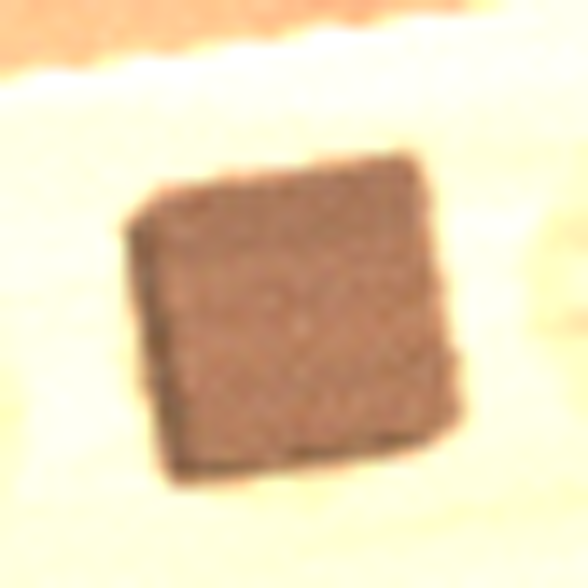

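View pics/p2f.png

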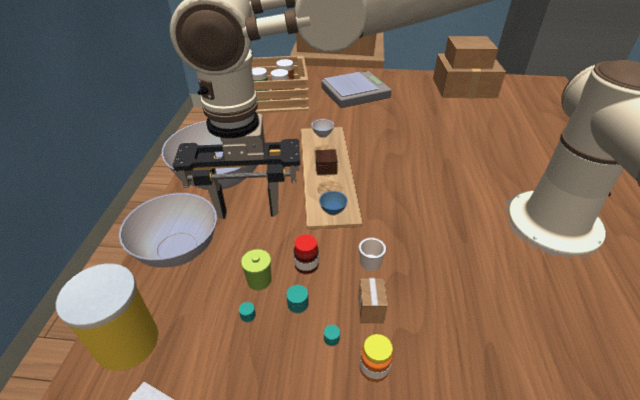

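```bash
cat >> h.py <<'E'
def pick(x,y,yaw,zt,F,op,first=True):
    bot.set_gripper(op)
    if first: bot.goto(P(x,y,.14),down(yaw))
    bot.line_to(P(x,y,zt),max_speed=.13); st("down")
    bot.set_gripper(0,F); st("grip")
    bot.line_to(P(x,y,.17),max_speed=.15); st("up")
def place(x,y,yaw,zt,op):
    bot.goto(P(x,y,.17),down(yaw))
    bot.line_to(P(x,y,zt+.004),max_speed=.12); bot.line_to(P(x,y,zt),max_speed=.03); bot.hold(.2); st("placed")
    bot.set_gripper(op); bot.line_to(P(x,y,.17),max_speed=.18)
E
python3 - <<'E'
from h import *
pick(.6693,.240,9.45,.020,20,.85)
place(.5770,-.2218,9.45,.0338,.82)
bot.goto(P(.434,.405,.14),down(9.45)); st("clear")
C=snap("p3")
cv2.imwrite("pics/p3c.png",np.vstack([cv2.resize(C["top"]["pixels"][165:245,295:465],(680,320),interpolation=2),cv2.resize(C["side"]["pixels"][110:230,240:440],(467,280),interpolation=2)[:, :].repeat(1,1) if 0 else cv2.copyMakeBorder(cv2.resize(C["side"]["pixels"][110:230,240:440],(467,280),interpolation=2),0,0,0,213,0)]))
for n in C:
    for ce,s,m in comps(C[n]["pixels"],[28,60,140],[45,255,255]):
        x=ray(C[n],ce,.080)[0]
        if -.4<x[1]<.1: print(n,ce,s,x)
E
```

```text
down t 41.87 p [ 0.6704  0.2402 -0.0156] open 78.3 F [0.3 0.1 0.8]
grip t 42.32 p [ 0.6697  0.2401 -0.0163] open 56.9 F [-0.6 -0.3  2.5]
up t 43.47 p [0.6683 0.2398 0.1312] open 57.3 F [-0.   0.2 -2.2]
placed t 46.92 p [ 0.578  -0.2224 -0.0023] open 56.9 F [ 1.5 -0.5  2.1]
clear t 50.58 p [0.4347 0.4044 0.1031] open 75.4 F [-0.5 -0.8 -0.3]
top [413.92045455 195.68465909] [404 186  21  21 352] [ 0.57813479 -0.22273877  0.08      ]
side [323.6284153 130.9726776] [314 126  21  11 183] [ 0.57808031 -0.21797699  0.08      ]
```

View pics/p3c.png

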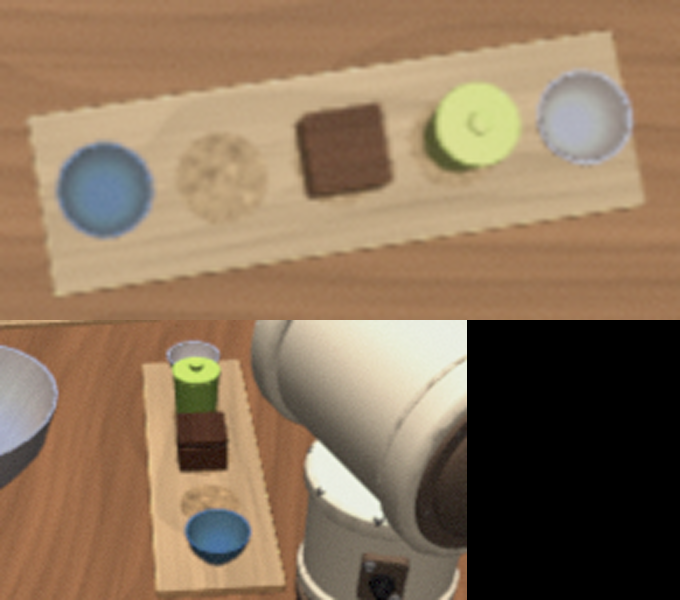

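```bash
python3 - <<'E'
from h import *
pick(.434,.404,9.45,.011,20,.85)
place(.5488,-.0541,9.45,.0248,.80)
bot.goto(P(.583,.289,.14),down(9.45)); st("clear")
C=snap("p4")
cv2.imwrite("pics/p4c.png",np.vstack([cv2.resize(C["top"]["pixels"][165:245,295:465],(680,320),interpolation=2),cv2.copyMakeBorder(cv2.resize(C["side"]["pixels"][110:230,240:440],(467,280),interpolation=2),0,0,0,213,0)]))
for n in C:
    for ce,s,m in comps(C[n]["pixels"],[22,60,170],[33,255,255]):
        x=ray(C[n],ce,.086)[0]
        if -.4<x[1]<.1: print(n,ce,s,x)
E
```

```text
down t 52.32 p [ 0.4348  0.4045 -0.025 ] open 78.4 F [-0.2  0.9  0.3]
grip t 52.83 p [ 0.434   0.4041 -0.0257] open 51.5 F [-1.3 -0.1  3.7]
up t 54.04 p [0.4332 0.4035 0.1316] open 51.5 F [ 0.3 -0.9 -2.4]
placed t 57.58 p [ 0.5496 -0.0544 -0.0116] open 51.2 F [ 1.6 -0.5  1.5]
clear t 60.34 p [0.5834 0.2878 0.103 ] open 74.0 F [ 0.  -0.6 -0.4]
top [414.1942029  195.35652174] [404 185  22  22 345] [ 0.57801517 -0.22197045  0.086     ]
top [352.38683128 204.51851852] [344 196  18  18 243] [ 0.55045871 -0.05480759  0.086     ]
side [329.04624277 166.13294798] [320 161  19  11 173] [ 0.54950314 -0.04952014  0.086     ]
```

View pics/p4c.png

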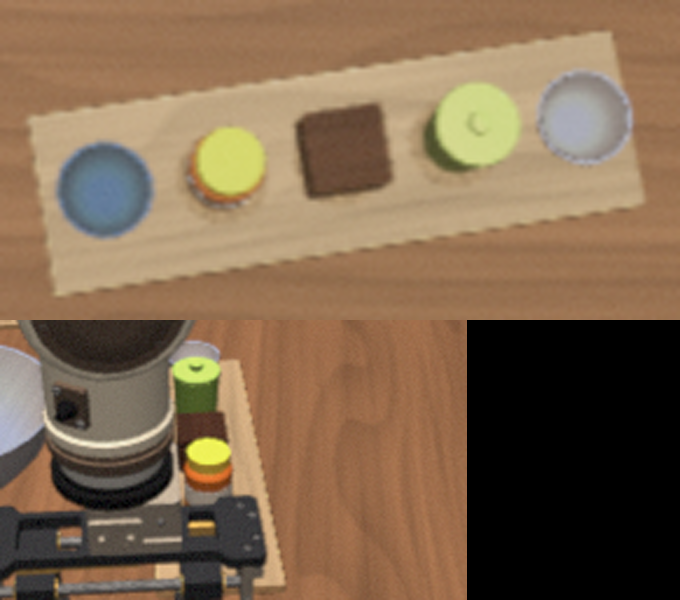

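```bash
python3 - <<'E'
from h import *
pick(.583,.2878,9.45,.007,10,.75)
place(.5630,-.1379,9.45,.0662,.65)
bot.goto(P(.42,.30,.2),down(9.45)); st("clear")
C=snap("p5")
cv2.imwrite("pics/p5c.png",np.vstack([cv2.resize(C["top"]["pixels"][165:245,295:465],(680,320),interpolation=2),cv2.copyMakeBorder(cv2.resize(C["side"]["pixels"][110:230,240:440],(467,280),interpolation=2),0,0,0,213,0)]))
for n in C:
    for ce,s,m in comps(C[n]["pixels"],[75,90,120],[95,255,255]):
        x=ray(C[n],ce,.095)[0]
        print(n,ce,s,x)
E
```

```text
down t 62.15 p [ 0.584   0.2881 -0.0288] open 68.7 F [ 0.4 -0.5 -0. ]
grip t 62.67 p [ 0.5832  0.2879 -0.0297] open 41.7 F [-0.5 -0.7  2.4]
up t 63.9 p [0.5821 0.2875 0.1315] open 41.8 F [-0.3  0.  -0.1]
placed t 66.93 p [ 0.5631 -0.1379  0.0294] open 41.9 F [ 0.1 -0.1 -0.3]
clear t 69.81 p [0.4205 0.2993 0.1628] open 59.7 F [0.8 0.  0.9]
top [218.29166667 162.88888889] [214 159  10   9  72] [0.65623044 0.30545632 0.095     ]
top [383.24861878 199.85082873] [376 193  15  15 181] [ 0.56295737 -0.13620386  0.095     ]
side [326.08849558 143.82300885] [319 140  15   9 113] [ 0.56396638 -0.13247739  0.095     ]
side [245.92948718 308.28846154] [239 302  15  13 156] [0.65484259 0.3707877  0.095     ]
side [331.47593583 331.88770053] [324 325  16  15 187] [0.50922531 0.40075062 0.095     ]
```

View pics/p5c.png

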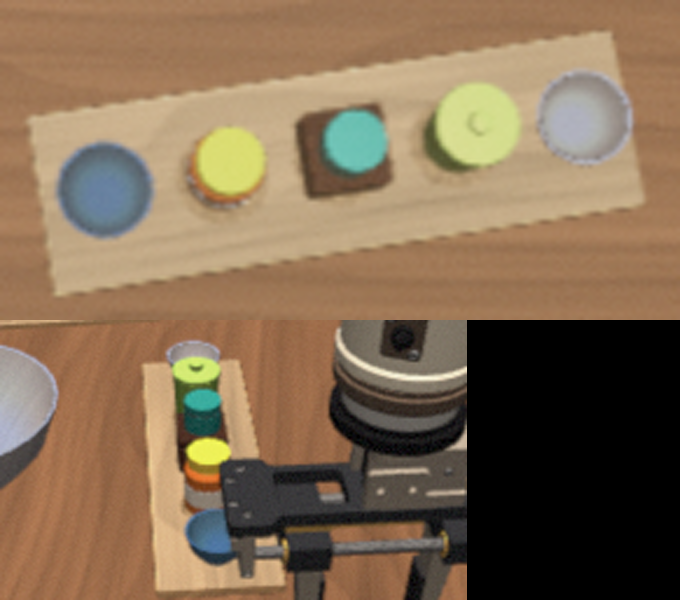

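View pics/p5_side.png

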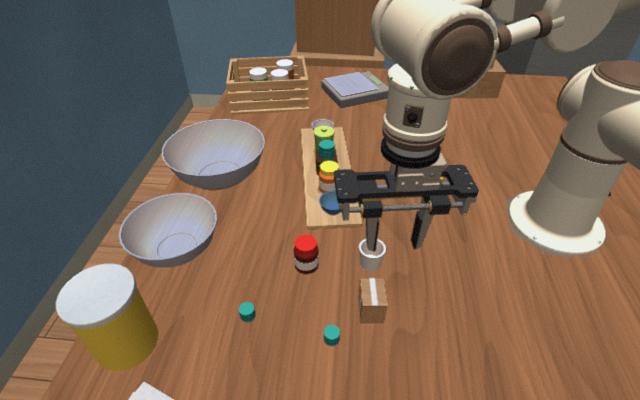

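```bash
python3 - <<'E'
from h import *
print(np.abs(bot.current_joint_vel()).max(), bot.current_clock()); bot.job_done()
E
```

```text
0.0014296277976871068 69.9083
the job is handed in; nothing more can be done
```

The tasting board is set out as asked, and I handed the job in at 69.9 s of the 112 s allowed. I placed things in the order given: box, green cup, amber jar, then the largest tin on top of the box.

**Placing:** In the last pictures everything stands upright, and the box looks square with the board. By the top camera the cup and jar sit about 2 mm from their disc centres. The tin measures about 2 mm off the box centre. The box was about 2 mm off when first set down, so I gripped it again and shifted it. I checked that shift by eye in one picture but did not measure it again.

**Bystanders:** The red-lidded jar, the carton and the white cup look unmoved in the side view.

**What failed or disagreed:**
- **Missed grasps:** My first attempts on the box closed on nothing. A touch on bare table showed the fingertips are really about 37 mm higher than the arm reports. I corrected for that from then on. The touch reached about 30 N.
- **Camera mismatch:** The two cameras differ by about 4–5 mm in y. I judged the final positions by the top camera, which matched where the arm had put the box.

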